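# Lay the glove box down against the ink rack

### The job

At the tattoo station, tip the standing glove box over by pushing on it, so that it lies flat on the bench with its oval opening facing up, then push it along the bench until its long side sits flush and square against the front of the steel ink rack, no end of it sticking out past the rack. Only push it: never pick it up or lift it off the bench, and leave the ink bottle, the paper cup and the jar undisturbed.

Things in the scene. Friction and masses are not known exactly. Their poses are not given: they have to be found in the camera images.
- glove_box: Loose rigid glove box of cardboard, 0.18 to 0.36 kg, 190 mm long (y), 60 thick (x), 110 high (z) as it stands at the start on a long narrow side. Origin: centre of the underside as it stands. Its -x broad face has a white panel with a black oval (printed, flat, 104 x 44 mm) and looks roughly at the robot; the +x broad face is plain. Lying as asked: +x points down, +z at the rack, 60 mm high.
- glove_box_top (a point): Centre of the box's top narrow side (190 x 60 mm) as it stands, on the surface; once tipped as asked, this is the side that goes against the rack.
- glove_box_heel (a point): Middle of the box's lower edge on the plain (+x) side: the edge it tips over. It stays on the bench when the box is tipped and slid. Pushed near the top of the oval's face the box tips over this edge and falls by itself once leaned about 30 degrees; pushed below mid-height it may slide.
- rack: Fixed steel ink rack, a low block 440 mm long (its y), 90 mm deep (its x, from 0 to +90 mm), 40 mm high, with small bottles standing on its ends up to 150 mm above the bench. Origin: bottom middle of its front face, which looks along its -x, towards the robot. It does not move when pushed against.
- rack_front (a point): Centre of the rack's front face, 20 mm above the bench, axes as the rack's.
- ink_bottle: Loose white bottle with black cap, 48 mm diameter, 140 mm high, to be left alone. Origin: centre of its underside.
- cup: Loose white takeaway cup with lid, 80 mm diameter, 115 mm high, to be left alone. Origin: centre of its underside.
- jar: Loose white jar with blue lid, 68 mm diameter, 60 mm high, to be left alone. Origin: centre of its underside.
There are look-alikes about, which are no part of the job. What is meant by the glove_box is not pink or purple, and is the larger of those in its own colour.

How it is judged:
By the outcome, as a careful person would: the job done as asked, in the order asked, and still so for the second after the job is handed in, with the robot touching nothing.
It also fails if it takes over 58 s, if anything falls off the work surface, if the arm or the gripper's body presses on something with over 40 N, if the wrist force passes 120 N, or if a joint passes its speed limit or range.

### The arm

A 6-joint arm with a two-finger parallel gripper is mounted at the origin on the work surface. World frame = base frame: x ahead of the robot, y to its left, z up, the work surface at z = 0. Lengths are in m, angles in rad, forces in N, time in s.
With the tool pointing down it reaches from about 0.275 to 0.725 m from the base axis. Payload 15.9 kg.
Tool frame: the origin (TCP) lies midway between the tips of the shut fingers; the grasp point (between the pads) lies 19 mm behind it (ctrl.tcp_to_grasp is the z of the grasp point in the tool frame, in m); z points along the fingers, y is the line along which they close (so a half turn about z gives the same grasp; the last joint's range is limited). The gripper opens to 85 mm and grips with 20 to 120 N. Pads are 22 mm wide; open, the fingers measure 114 mm over their backs; the gripper's body (76 mm by 85 mm) begins 54 mm behind the grasp point. The pads swing forward as they close: fully open they stand 13 mm farther back than shut.
Start: joints at [-1.295, 0.213, -0.034, 1.323, 0, 1.571], TCP at [0.136, -0.481, 0.231] pointing down, gripper open.
Joint ranges: [-2.98, 2.98], [-0.74, 1.72], [-1.14, 1.35], [-2.1, 2.04], [-1.57, 1.44], [-3.14, 3.14]. Speed limits (rad/s): [1.89, 1.89, 2.39, 2.57, 3.14, 3.14].

### API

Orientations are given as a rotation vector (axis times angle).
In Python, from workcell import ctrl, cams gives the robot as it stands.
- The arm moves only by the shell command python3 -m inch 'ROWS' [FORCE]. ROWS is a JSON object of lists of equal length, an entry for each row: "translation": the shift along the tool's x, y, z in cm, a list of three; "yaw": the turn about the tool's z in degrees; "grip": the finger opening in cm, from 0 to 8.54. A call has exactly 8 rows; each row is the pose to reach, as a shift and turn from the pose commanded when the call began, along the tool's axes at that moment; what a row does not reach only later rows make up. A row lasts 1/12 s, in which the tool goes at most 41.7 mm and 7.16 degrees, less where a joint would pass 70% of its speed; a pose out of reach is approached as far as the arm can. A call with a gripper value outside its range is refused whole. The fingers move at their own pace and stop on an object; FORCE is the grip in N (left out, the last holds). Time passes only in rows, so rows that repeat a pose let the fingers close, or fill a call up. It gives the time, the measured TCP pose, the force, the opening and the grip force at its end, in the units of the state.
- ctrl.get_state(): the state, without advancing time (a new reading comes with each control period).
- cams.capture(name): name is "scene" or "side" or "wrist"; returns (picture, depth): 480x640x3 uint8, red, green, blue; 480x640 float32, m along the optical axis (not along the pixel's ray), 0 where there is no reading.
- cams.camera_params(name): a dict with "fov_y" (degrees; the focal length in pixels is half the picture's height over the tangent of half this angle, whatever the lens; pixels are square), "cx", "cy" (the principal point, pixels), "world_from_camera" (4x4, takes a point from camera to world coordinates). Camera axes: x right, y down, z forward; pixel columns grow to the right and rows downward; lengths in m; the calibration is good to about 2 mm. The wrist camera is an equidistant fisheye: a pixel r from the principal point sees the ray r / f radians off the axis. A picture is of the moment at which its call begins: read the wrist's pose just before it. camera_params takes no time and is no camera call; for the wrist camera it gives the pose at the moment of the call.
- ctrl.hand_in(): hands the job in; it is judged then, once.
The state is a dict: "t": time; "q": joint angles; "qvel": joint speeds; "tau": joint torques, N m; "ee_pos": TCP position; "eef_rot": TCP orientation; "force": force on the tool from outside, world axes, zero at the start; "torque": the same for the moment, N m; "width": finger opening in m; "finger_force": force on a finger pad.
Only numpy, scipy, OpenCV 4.12 (cv2) and the standard library are available. Lean on these libraries where they do the work, as an engineer would, in place of code of your own. Each camera call takes 0.05 s, during which the arm holds its last target. There are 200 camera calls.

## Working session

There is one attempt and no reset: what is moved stays moved. The work goes in short steps, Python scripts to look and compute and a shell command to move; the robot and the scene stay as the last step left them, time stands still between calls to the robot, and variables do not carry over. Pictures are saved under pics/ and viewed, at most 10 in all, crops included, and the job is handed in when it is done.

```bash
mkdir -p pics; ls
python3 - <<'E'
from workcell import ctrl,cams
import cv2,numpy as np
a=[]
for n in("scene","side"):
    p,d=cams.capture(n); np.save(f"pics/{n}_d.npy",d); cv2.imwrite(f"pics/{n}0.png",p[...,::-1])
    c=cams.camera_params(n); print(n,c["fov_y"],c["cx"],c["cy"],np.round(c["world_from_camera"],3).tolist(),(d>0).mean())
s=ctrl.get_state();print(s["t"],s["ee_pos"],s["eef_rot"],s["force"])
E
```

```text
pics
scene 51.28730877466199 316.97448335761396 242.0691946397117 [[0.275, 0.708, -0.65, 1.197], [0.961, -0.193, 0.197, -0.19], [0.014, -0.679, -0.734, 0.907], [0.0, 0.0, 0.0, 1.0]] 0.9959733072916667
side 54.06258194997042 318.33209204786414 239.0789293838605 [[-0.999, -0.027, 0.041, 0.453], [-0.049, 0.616, -0.787, 0.851], [-0.004, -0.788, -0.616, 0.744], [0.0, 0.0, 0.0, 1.0]] 0.996015625
0.1 [ 0.13608271 -0.48081704  0.23086671] [-3.11079200e+00 -4.31782499e-01  2.03266034e-04] [-0.40194892  0.09241575  0.06033283]
```

View pics/scene0.png

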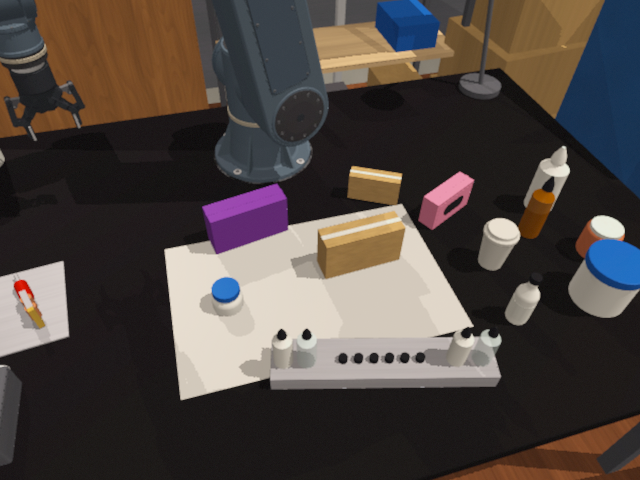

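View pics/side0.png

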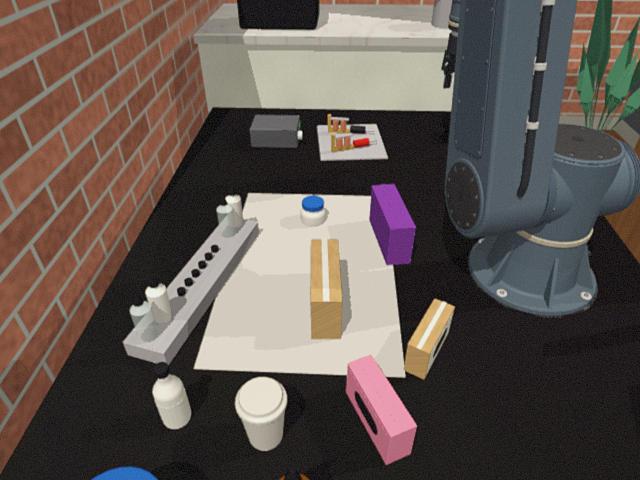

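Scene view: the tan glove box is at (360,245), with the smaller tan look-alike at (375,187), jar (227,297), ink bottle (522,300), cup (497,245) and rack front edge running roughly from (272,345) to (495,345). The side view agrees: box (325,290), rack (195,285), jar (313,210), cup (262,410), bottle (172,397).

```bash
cat > h.py <<'E'
from workcell import ctrl,cams
import cv2,numpy as np
def cloud(n,p=None,d=None):
    if p is None: p,d=cams.capture(n)
    c=cams.camera_params(n); f=240/np.tan(np.radians(c["fov_y"]/2))
    v,u=np.mgrid[:480,:640]
    P=np.stack([(u-c["cx"])/f*d,(v-c["cy"])/f*d,d,np.ones_like(d)],-1)@c["world_from_camera"].T
    return p,d,P[...,:3]
def rect(Q):
    (c,s,a)=cv2.minAreaRect((Q[:,:2]*1000).astype(np.float32)); return np.round(c,1),np.round(s,1),round(a,1)
def tan(p):
    h=cv2.cvtColor(p,cv2.COLOR_RGB2HSV); return (h[...,0]>10)&(h[...,0]<28)&(h[...,1]>90)
def comps(m,k=60):
    n,l,s,c=cv2.connectedComponentsWithStats(m.astype(np.uint8)); return [(l==i) for i in range(1,n) if s[i,4]>k]
E
python3 - <<'E'
from h import *
for n in("scene","side"):
    p=cv2.imread(f"pics/{n}0.png")[...,::-1].copy(); d=np.load(f"pics/{n}_d.npy"); p,d,P=cloud(n,p,d)
    X,Y,Z=np.moveaxis(P,-1,0)
    ws=(X>.2)&(X<.85)&(abs(Y)<.5)&(d>0)
    print(n,"bench z",np.median(Z[ws&(Z<.02)]))
    for m in comps(ws&(Z>.015)):
        q=P[m]; zt=np.percentile(q[:,2],98); t=q[q[:,2]>zt-.008]
        print(" z",round(zt,3),"n",m.sum(),"col",np.median(p[m],0),"all",*rect(q),"| top",*rect(t))
    # rack top layer
    m=ws&(Z>.033)&(Z<.045)&(X>.5); 
    for k in comps(m,300): print("  layer40",np.median(p[k],0),*rect(P[k]),cv2.boxPoints(cv2.minAreaRect((P[k][:,:2]*1000).astype(np.float32))).round().tolist())
E
```

```text
scene bench z -6.280053924934137e-05
 z 0.521 n 9750 col [57. 65. 73.] all [224.1  13.6] [ 48.  202.9] 0.0 | top [231.5 -27.9] [124.4  40.4] 84.5
 z 0.079 n 1433 col [127.  97.  57.] all [272.5 243. ] [133.3  51.3] 60.6 | top [272.3 242.9] [132.9  50.8] 60.4
 z 0.087 n 1581 col [182. 102. 121.] all [379.4 399.3] [ 49.7 155.7] 26.5 | top [378.3 399.4] [ 48.7 154.5] 26.9
 z 0.112 n 3690 col [ 97.  42. 113.] all [ 325.2 -105.2] [ 67.1 191.5] 10.4 | top [ 325.2 -105.3] [ 66.9 191.6] 9.6
 z 0.112 n 3896 col [148. 114.  67.] all [478.1 130.4] [ 65.9 192.5] 4.5 | top [476.5 130.6] [ 65.6 191.7] 3.5
 z 0.117 n 1426 col [151. 143. 130.] all [568.3 432. ] [79.6 74. ] 66.1 | top [565.5 432.4] [66.6 65.4] 76.6
 z 0.14 n 1037 col [147. 140. 129.] all [725.6 404.6] [47.9 39.7] 42.8 | top [721.4 408.5] [20.8 24.3] 55.0
 z 0.062 n 921 col [ 49. 121. 199.] all [ 525.1 -188.2] [64.2 63.9] 54.1 | top [ 522.9 -188.3] [57.1 60.4] 80.3
 z 0.136 n 11038 col [184. 176. 172.] all [757.9  81.9] [439.8  93.8] 75.5 | top [763.3  76.9] [399.8  16.4] 75.1
  layer40 [187. 178. 175.] [757.8  82. ] [439.8  93.7] 75.
[... 425 characters left out ...]
[534.7 109.7] 89.5
 z 0.06 n 557 col [ 85. 118. 192.] all [ 521.1 -180.4] [65.4 62.9] 54.1 | top [ 522.5 -183.4] [55.8 60.6] 2.4
 z 0.11 n 2810 col [200. 163. 104.] all [476.8 134.5] [ 59.4 193.9] 3.1 | top [476.7 134. ] [ 58.5 192.9] 3.5
 z 0.077 n 1966 col [211. 174. 114.] all [272.6 248. ] [135.2  43.3] 61.1 | top [272.7 247.7] [134.6  42.7] 61.2
 z 0.085 n 3971 col [233. 151. 173.] all [379.2 404.1] [ 48.5 147.9] 26.7 | top [378.7 403.6] [ 47.2 147.6] 26.5
 z 0.115 n 2726 col [228. 221. 205.] all [564.2 440.1] [79.2 73.6] 14.1 | top [564.7 438.2] [65.8 66.4] 22.6
  layer40 [186. 180. 176.] [758.   85.9] [442.   92.9] 75.2 [[657.0, -116.0], [746.0, -140.0], [859.0, 288.0], [770.0, 311.0]]
```

```bash
python3 -m inch '{"translation":[[2.6,-3.2,0],[5.2,-6.4,0],[7.8,-9.6,0],[10.4,-12.8,0],[13,-16,0],[15.6,-19.2,0],[18.2,-22.4,0],[21,-25.6,0]],"yaw":[0,0,0,0,0,0,0,0],"grip":[8.5,8.5,8.5,8.5,8.5,8.5,8.5,8.5]}'
python3 -m inch '{"translation":[[2.6,-3.2,0],[5.2,-6.4,0],[7.8,-9.6,0],[10.4,-12.8,0],[13,-16,0],[15.6,-19.2,0],[18.2,-22.4,0],[21.1,-25.7,0]],"yaw":[0,0,2,4,6,8,10,12.3],"grip":[8.5,8.5,8.5,8.5,8.5,8.5,8.5,8.5]}'
```

```text
t: 0.77
ee_pos: [0.2656, -0.182, 0.2313]
eef_rot: [3.112, 0.431, 0.0]
force: [1.0, -1.1, 1.1]
width: 0.0851
finger_force: 0.0
t: 1.43
ee_pos: [0.3896, 0.053, 0.2312]
eef_rot: [-3.105, -0.177, 0.004]
force: [-0.4, -0.5, 0.5]
width: 0.0849
finger_force: 0.0
```

```bash
python3 -m inch '{"translation":[[0,0,0],[0,0,0],[0,0,0],[0,0,0],[0,0,0],[0,0,0],[0,0,0],[0,0,0]],"yaw":[0,0,0,0,0,0,0,0],"grip":[8.5,8.5,8.5,8.5,8.5,8.5,8.5,8.5]}'
python3 - <<'E'
from h import *
from scipy.spatial.transform import Rotation as R
s=ctrl.get_state(); M=R.from_rotvec(s["eef_rot"]).as_matrix(); print(s["ee_pos"],np.degrees(np.arctan2(M[1,0],M[0,0])))
t=np.array([.402,.1275,.09]); print(M.T@(t-s["ee_pos"])*100)
E
```

```text
t: 2.1
ee_pos: [0.3892, 0.0486, 0.2314]
eef_rot: [-3.107, -0.157, 0.003]
force: [-0.9, 0.4, -0.2]
width: 0.0851
finger_force: 0.0
[0.38924662 0.0486112  0.2314376 ] 5.775832649283124
[ 2.06743365 -7.28823338 14.37060324]
```

```bash
python3 -m inch '{"translation":[[1,-3.6,0],[2.1,-7.3,0],[2.1,-7.3,4],[2.1,-7.3,8],[2.1,-7.3,12],[2.1,-7.3,16.1],[2.1,-7.3,16.1],[2.1,-7.3,16.1]],"yaw":[1,2.3,2.3,2.3,2.3,2.3,2.3,2.3],"grip":[8.5,8.5,8.5,8.5,8.5,8.5,8.5,8.5]}'
python3 - <<'E'
from h import *
p,d,P=cloud("side");cv2.imwrite("pics/side1.png",p[80:440,120:520,::-1])
E
```

```text
t: 2.77
ee_pos: [0.4083, 0.0613, 0.0818]
eef_rot: [-3.076, -0.158, 0.013]
force: [0.1, 0.6, -0.1]
width: 0.0847
finger_force: 0.0
```

View pics/side1.png

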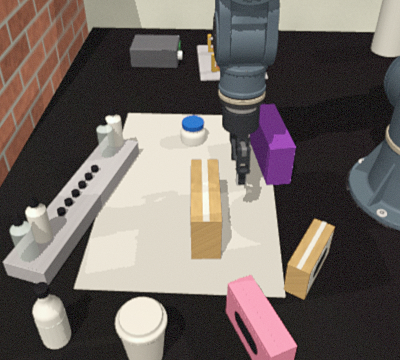

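The gripper (crop (240,160)) stands behind the box (205,205) but short in y; the box is still upright. I'll check the joints.

```bash
cat > st.py <<'E'
from h import *
from scipy.spatial.transform import Rotation as R
import sys
def st():
    s=ctrl.get_state(); M=R.from_rotvec(s["eef_rot"]).as_matrix()
    print("t",round(s["t"],2),"ee",s["ee_pos"].round(4) if hasattr(s["ee_pos"],"round") else s["ee_pos"],"yaw",round(np.degrees(np.arctan2(M[1,0],M[0,0])),2),"z",M[:,2].round(3),"q",np.round(s["q"],3),"F",np.round(s["force"],1))
    return s,M
def to(x,y,z):
    s,M=st(); print("tool cm",(M.T@(np.array([x,y,z])-s["ee_pos"])*100).round(2))
if __name__=="__main__": to(*map(float,sys.argv[1:4]))
E
python3 st.py .402 .1275 .07
```

```text
t 2.82 ee [0.4074 0.0616 0.0803] yaw 5.94 z [-0.013  0.061 -0.998] q [ 0.103  0.133 -0.531  0.913  0.062  3.141] F [-2.3 -0.2 -3.7]
tool cm [ 0.15 -6.54  1.44]
```

```bash
python3 -m inch '{"translation":[[-1,0,-4],[-2,0,-8],[-2,0,-11],[-2,0,-11],[-2,0,-11],[-2,0,-11],[-2,0,-11],[-2,0,-11]],"yaw":[0,-4,-10,-17,-24,-31,-38,-45],"grip":[8.5,8.5,8.5,8.5,8.5,8.5,8.5,8.5]}'; python3 st.py .402 .1275 .19
python3 -m inch '{"translation":[[0,0,0],[0,0,0],[0,0,0],[0,0,0],[0,0,0],[0,0,0],[0,0,0],[0,0,0]],"yaw":[-7,-14,-21,-28,-35,-42,-49,-56],"grip":[8.5,8.5,8.5,8.5,8.5,8.5,8.5,8.5]}'; python3 st.py .402 .1275 .19
```

```text
t: 3.48
ee_pos: [0.3907, 0.0527, 0.195]
eef_rot: [-2.78, -1.334, -0.03]
force: [0.2, -0.6, 0.3]
width: 0.085
finger_force: 0.0
t 3.48 ee [0.3907 0.0527 0.195 ] yaw 51.2 z [-0.008  0.061 -0.998] q [ 0.085  0.009 -0.359  1.205  0.061  2.332] F [ 0.2 -0.6  0.3]
tool cm [ 6.51 -3.77  0.94]
t: 4.15
ee_pos: [0.3907, 0.0527, 0.1949]
eef_rot: [-1.837, -2.495, -0.068]
force: [0.8, 0.1, 0.4]
width: 0.085
finger_force: 0.0
t 4.15 ee [0.3907 0.0527 0.1949] yaw 107.27 z [-0.008  0.061 -0.998] q [ 0.085  0.009 -0.36   1.205  0.061  1.355] F [0.8 0.1 0.4]
tool cm [6.76 3.29 0.93]
```

```bash
python3 -m inch '{"translation":[[1,0.5,0],[2,1,0],[3,1.5,0],[4,2,0],[5,2.5,0],[6,3,0],[6.8,3.3,0],[6.8,3.3,0]],"yaw":[-7,-14,-21,-28,-35,-42,-49,-56],"grip":[8.5,8.5,8.5,8.5,8.5,8.5,8.5,8.5]}'
python3 -m inch '{"translation":[[0,0,0],[0,0,0],[0,0,0],[0,0,0],[0,0,0],[0,0,0],[0,0,0],[0,0,0]],"yaw":[-7,-14,-20.2,-20.2,-20.2,-20.2,-20.2,-20.2],"grip":[8.5,8.5,8.5,8.5,8.5,8.5,8.5,8.5]}'; python3 st.py .402 .1275 .07
```

```text
t: 4.82
ee_pos: [0.4026, 0.1286, 0.1993]
eef_rot: [-0.453, -3.09, -0.093]
force: [0.2, -0.4, -1.0]
width: 0.0846
finger_force: 0.0
t: 5.48
ee_pos: [0.4018, 0.127, 0.1986]
eef_rot: [0.082, -3.132, -0.094]
force: [0.4, -1.0, 0.6]
width: 0.0849
finger_force: 0.0
t 5.48 ee [0.4018 0.127  0.1986] yaw -176.98 z [-0.009  0.06  -0.998] q [ 0.261  0.054 -0.303  1.206  0.06   0.209] F [ 0.4 -1.   0.6]
tool cm [-0.09 -0.73 12.84]
```

```bash
python3 -m inch '{"translation":[[0,-0.2,3.5],[0,-0.5,7],[0,-0.7,10],[0,-0.7,11.8],[0,-0.7,11.8],[-0.9,-0.7,11.8],[-1.8,-0.7,11.8],[-2.4,-0.7,11.8]],"yaw":[0,0,0,0,0,0,0,0],"grip":[8.5,8.5,8.5,8.5,8.5,8.5,8.5,8.5]}'; python3 st.py .49 .1325 .1
python3 -m inch '{"translation":[[-0.5,0,0],[-1,0,0],[-1.5,0,-0.2],[-2,0,-0.4],[-2.5,0,-0.6],[-3,0,-0.8],[-3.5,0,-1],[-4,0,-1.2]],"yaw":[0,0,0,0,0,0,0,0],"grip":[8.5,8.5,8.5,8.5,8.5,8.5,8.5,8.5]}'; python3 st.py .49 .1325 .1
python3 - <<'E'
from h import *
p,d,P=cloud("side");cv2.imwrite("pics/side2.png",p[80:440,120:520,::-1])
E
```

```text
t: 6.15
ee_pos: [0.4278, 0.1288, 0.0818]
eef_rot: [0.085, -3.135, -0.096]
force: [-0.6, 0.4, 0.9]
width: 0.085
finger_force: 0.0
t 6.15 ee [0.4278 0.1288 0.0818] yaw -176.9 z [-0.006  0.061 -0.998] q [ 0.25   0.184 -0.466  0.912  0.06   0.196] F [-0.6  0.4  0.9]
tool cm [-6.23  0.14 -1.83]
t: 6.82
ee_pos: [0.4657, 0.1299, 0.0922]
eef_rot: [0.085, -3.132, -0.094]
force: [-0.3, -0.9, 0.2]
width: 0.0848
finger_force: 0.1
t 6.82 ee [0.4657 0.1299 0.0922] yaw -176.88 z [-0.008  0.06  -0.998] q [ 0.233  0.247 -0.354  0.963  0.06   0.179] F [-0.3 -0.9  0.2]
tool cm [-2.44  0.17 -0.79]
```

View pics/side2.png

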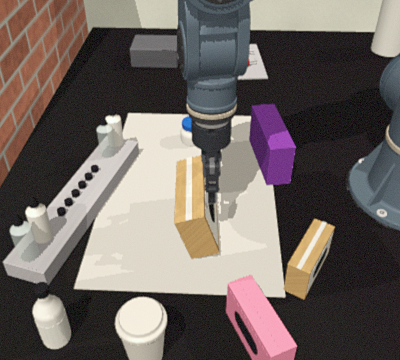

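The box (crop (195,205)) is leaning about 15–20° away from the robot, pivoting on its heel with the fingers on it. Continue.

```bash
python3 -m inch '{"translation":[[-0.5,0,0],[-1,0,-0.2],[-1.5,0,-0.4],[-2,0,-0.6],[-2.5,0,-0.8],[-3,0,-1],[-3.5,0,-1.2],[-4,0,-1.2]],"yaw":[0,0,0,0,0,0,0,0],"grip":[8.5,8.5,8.5,8.5,8.5,8.5,8.5,8.5]}'
python3 -m inch '{"translation":[[0.5,0,0],[1.5,0,0],[2.5,0,0],[4,0,0],[6,0,0],[8,0,0],[9,0,0],[9,0,0]],"yaw":[0,0,0,0,0,0,0,0],"grip":[8.5,8.5,8.5,8.5,8.5,8.5,8.5,8.5]}'
cat > box.py <<'E'
from h import *
for n in("scene","side"):
    p,d,P=cloud(n); cv2.imwrite(f"pics/{n}_last.png",p[...,::-1])
    X,Y,Z=np.moveaxis(P,-1,0)
    m=(X>.4)&(X<.8)&(Y>-.03)&(Y<.3)&(Z>.05)&(Z<.07)&(d>0)&((X-.713)*.967-(Y-.0955)*.254<.01)
    k=max(comps(m),key=lambda a:a.sum()); q=P[k]; print(n,"z",q[:,2].mean().round(4),*rect(q),cv2.boxPoints(cv2.minAreaRect((q[:,:2]*1000).astype(np.float32))).round().tolist())
E
python3 box.py; cp pics/side_last.png pics/side3.png
```

```text
t: 7.53
ee_pos: [0.5059, 0.1314, 0.1041]
eef_rot: [0.085, -3.133, -0.095]
force: [0.3, -0.1, 0.3]
width: 0.0852
finger_force: 0.0
t: 8.2
ee_pos: [0.4135, 0.1263, 0.1042]
eef_rot: [0.086, -3.131, -0.094]
force: [0.5, -0.8, 0.4]
width: 0.085
finger_force: 0.0
scene z 0.0599 [562.4 135.8] [113.3 191.9] 3.3 [[500.0, 228.0], [511.0, 37.0], [624.0, 43.0], [613.0, 235.0]]
side z 0.0585 [563.  139.1] [109.6 194.1] 3.5 [[502.0, 233.0], [514.0, 39.0], [624.0, 46.0], [612.0, 239.0]]
```

View pics/side3.png

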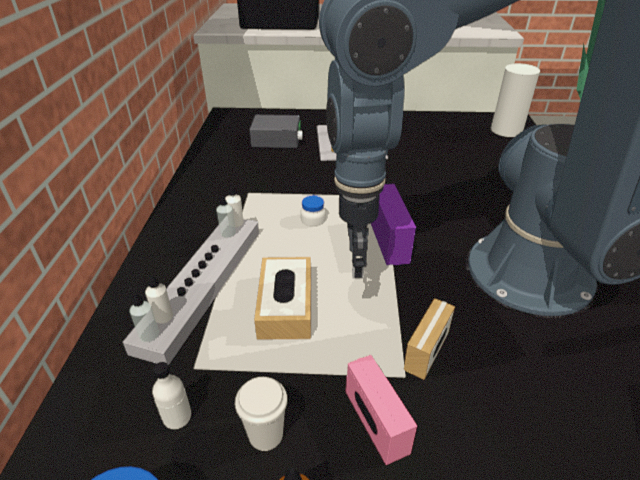

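Side view: the box lies flat at (284,297), oval up, top measured at 60 mm, yaw 3.4°; its neighbours are untouched. I'll lower the fingers behind it and push.

```bash
python3 -m inch '{"translation":[[0,0,3],[0,0,6],[0,0,8.5],[0,0,9.2],[0,0,9.2],[-2,0,9.2],[-4,0,9.2],[-5.5,0,9.2]],"yaw":[0,0,0,0,0,0,0,0],"grip":[8.5,8.5,8.5,8.5,8.5,8.5,8.5,8.5]}'; python3 st.py .497 .1335 .012;  python3 st.py .596 .126 .012
```

```text
t: 8.97
ee_pos: [0.4724, 0.1353, 0.0139]
eef_rot: [0.085, -3.135, -0.095]
force: [-0.5, 0.8, -0.1]
width: 0.0849
finger_force: 0.0
t 8.97 ee [0.4724 0.1353 0.0139] yaw -176.88 z [-0.006  0.061 -0.998] q [ 0.24   0.343 -0.448  0.772  0.06   0.186] F [-0.5  0.8 -0.1]
tool cm [-2.45 -0.32  0.16]
t 8.97 ee [0.4724 0.1353 0.0139] yaw -176.88 z [-0.006  0.061 -0.998] q [ 0.24   0.343 -0.448  0.772  0.06   0.186] F [-0.5  0.8 -0.1]
tool cm [-12.29  -1.61   0.06]
```

```bash
python3 -m inch '{"translation":[[-1.2,-0.2,0],[-2.2,-0.3,0],[-2.8,-0.3,0],[-3.4,-0.3,0],[-4,-0.4,0],[-4.6,-0.4,0],[-5.2,-0.5,0],[-5.8,-0.6,0]],"yaw":[0,0,1,2.5,4,5.2,6.7,8],"grip":[8.5,8.5,8.5,8.5,8.5,8.5,8.5,8.5]}'; python3 st.py .596 .122 .013; python3 box.py
```

```text
t: 9.63
ee_pos: [0.5281, 0.1322, 0.0115]
eef_rot: [-0.137, -3.126, -0.093]
force: [-4.4, 1.4, 3.2]
width: 0.085
finger_force: 2.1
t 9.63 ee [0.5281 0.1322 0.0115] yaw 174.99 z [-0.009  0.06  -0.998] q [ 0.21   0.441 -0.3    0.825  0.061  0.298] F [-4.4  1.4  3.2]
tool cm [-6.85 -0.41 -0.27]
scene z 0.0599 [586.6 126.6] [191.2 128.9] 85.4 [[515.0, 36.0], [643.0, 26.0], [659.0, 217.0], [530.0, 227.0]]
side z 0.0585 [596.  129.2] [193.  110.5] 84.9 [[532.0, 38.0], [642.0, 28.0], [660.0, 220.0], [550.0, 230.0]]
```

```bash
python3 -m inch '{"translation":[[-0.6,0,0],[-1.2,0,0],[-1.8,-0.1,0],[-2.4,-0.1,0],[-3,-0.2,0],[-3.6,-0.3,0],[-4.2,-0.4,0],[-4.6,-0.5,0]],"yaw":[1.2,2.5,3.8,5.2,6.6,8,9,9.7],"grip":[8.5,8.5,8.5,8.5,8.5,8.5,8.5,8.5]}'; python3 st.py .594 .127 .013; python3 box.py
```

```text
t: 10.4
ee_pos: [0.5735, 0.1237, 0.0109]
eef_rot: [-0.398, -3.098, -0.093]
force: [-10.7, 6.1, 14.2]
width: 0.085
finger_force: 5.2
t 10.4 ee [0.5735 0.1237 0.0109] yaw 165.38 z [-0.009  0.061 -0.998] q [ 0.179  0.518 -0.175  0.875  0.062  0.435] F [-10.7   6.1  14.2]
tool cm [-1.9   0.85 -0.21]
scene z 0.06 [633.7 108. ] [190.1 128.1] 75.6 [[548.0, 32.0], [672.0, 0.0], [719.0, 184.0], [595.0, 216.0]]
side z 0.0585 [639.6 109.8] [193.2 110.9] 75.7 [[562.0, 30.0], [669.0, 3.0], [717.0, 190.0], [610.0, 217.0]]
```

```bash
python3 -m inch '{"translation":[[-0.4,0,-0.3],[-0.7,0,-0.4],[-1,0,-0.4],[-1.3,0,-0.4],[-1.5,0,-0.4],[-1.7,0,-0.4],[-1.8,0,-0.4],[-1.9,0,-0.4]],"yaw":[0,0,0,0,0,0,0,0],"grip":[8.5,8.5,8.5,8.5,8.5,8.5,8.5,8.5]}'; python3 st.py .594 .127 .013; python3 box.py
```

```text
t: 11.17
ee_pos: [0.5915, 0.1182, 0.0139]
eef_rot: [-0.397, -3.099, -0.091]
force: [-1.5, 0.3, -0.5]
width: 0.0849
finger_force: 0.9
t 11.17 ee [0.5915 0.1182 0.0139] yaw 165.44 z [-0.009  0.06  -0.998] q [ 0.166  0.545 -0.12   0.905  0.061  0.42 ] F [-1.5  0.3 -0.5]
tool cm [-0.02  0.91  0.14]
scene z 0.0608 [651.3 102.7] [190.6 124.1] 75.3 [[567.0, 26.0], [687.0, -5.0], [736.0, 179.0], [616.0, 211.0]]
side z 0.0592 [656.9 104.8] [193.4 110.9] 75.8 [[579.0, 25.0], [687.0, -3.0], [734.0, 185.0], [627.0, 212.0]]
```

```bash
python3 -m inch '{"translation":[[-0.1,0,0],[-0.2,0,0],[-0.3,0,0],[-0.3,0,0],[-0.3,0,0],[-0.3,0,0],[-0.3,0,0],[-0.3,0,0]],"yaw":[0,0,0,0,0,0,0,0],"grip":[8.5,8.5,8.5,8.5,8.5,8.5,8.5,8.5]}'; python3 -m inch '{"translation":[[-0.1,0,0],[-0.1,0,0],[-0.1,0,0],[-0.2,0,0],[-0.2,0,0],[-0.2,0,0],[-0.2,0,0],[-0.2,0,0]],"yaw":[0,0,0,0,0,0,0,0],"grip":[8.5,8.5,8.5,8.5,8.5,8.5,8.5,8.5]}';python3 box.py
```

```text
t: 11.93
ee_pos: [0.5944, 0.1176, 0.0139]
eef_rot: [-0.397, -3.099, -0.092]
force: [-2.6, 3.0, -1.6]
width: 0.0852
finger_force: 1.6
t: 12.6
ee_pos: [0.5943, 0.1177, 0.0133]
eef_rot: [-0.396, -3.095, -0.092]
force: [-13.5, 8.4, 2.6]
width: 0.085
finger_force: 7.9
scene z 0.0605 [652.2 102.7] [190.2 128.7] 75.3 [[566.0, 27.0], [690.0, -6.0], [739.0, 178.0], [614.0, 211.0]]
side z 0.0589 [649.5 107.9] [191.4 132.3] 75.3 [[561.0, 32.0], [689.0, -1.0], [738.0, 184.0], [610.0, 217.0]]
```

```bash
python3 -m inch '{"translation":[[-0.1,0,0],[-0.1,0,0],[-0.1,0,0],[-0.2,0,0],[-0.2,0,0],[-0.2,0,0],[-0.2,0,0],[-0.2,0,0]],"yaw":[0,0,0,0,0,0,0,0],"grip":[8.5,8.5,8.5,8.5,8.5,8.5,8.5,8.5]}';  python3 -m inch '{"translation":[[0.5,0,0],[1,0,0],[2,0,0],[4,0,0],[6,0,0],[8,0,0],[10,0,-2],[11,0,-5]],"yaw":[0,0,0,0,0,0,0,0],"grip":[8.5,8.5,8.5,8.5,8.5,8.5,8.5,8.5]}'; python3 -m inch '{"translation":[[0,0,-3],[0,0,-6],[0,0,-9],[0,0,-12],[0,0,-12],[0,0,-12],[0,0,-12],[0,0,-12]],"yaw":[0,0,0,0,0,0,0,0],"grip":[8.5,8.5,8.5,8.5,8.5,8.5,8.5,8.5]}'; python3 box.py
python3 - <<'E'
import cv2
p=cv2.imread("pics/scene_last.png")[230:410,180:510]; cv2.imwrite("pics/scene4.png",cv2.resize(p,None,fx=2.4,fy=2.4,interpolation=cv2.INTER_CUBIC))
p=cv2.imread("pics/side_last.png")[170:390,110:380]; cv2.imwrite("pics/side4.png",cv2.resize(p,None,fx=2.6,fy=2.6,interpolation=cv2.INTER_CUBIC))
E
```

```text
t: 13.37
ee_pos: [0.5943, 0.1178, 0.0127]
eef_rot: [-0.395, -3.091, -0.093]
force: [-25.0, 14.1, 5.5]
width: 0.0854
finger_force: 14.1
t: 14.03
ee_pos: [0.4888, 0.1409, 0.0649]
eef_rot: [-0.396, -3.095, -0.088]
force: [0.6, -0.4, 0.1]
width: 0.0853
finger_force: 0.0
t: 14.7
ee_pos: [0.4929, 0.1337, 0.1851]
eef_rot: [-0.397, -3.098, -0.09]
force: [0.0, -0.2, -0.0]
width: 0.0849
finger_force: 0.0
scene z 0.06 [659.4 100.9] [190.3 113. ] 75.4 [[581.0, 23.0], [690.0, -5.0], [738.0, 179.0], [629.0, 207.0]]
side z 0.0584 [659.3 104.2] [194.5 111.8] 75.4 [[581.0, 24.0], [689.0, -4.0], [738.0, 184.0], [630.0, 212.0]]
```

View pics/scene4.png

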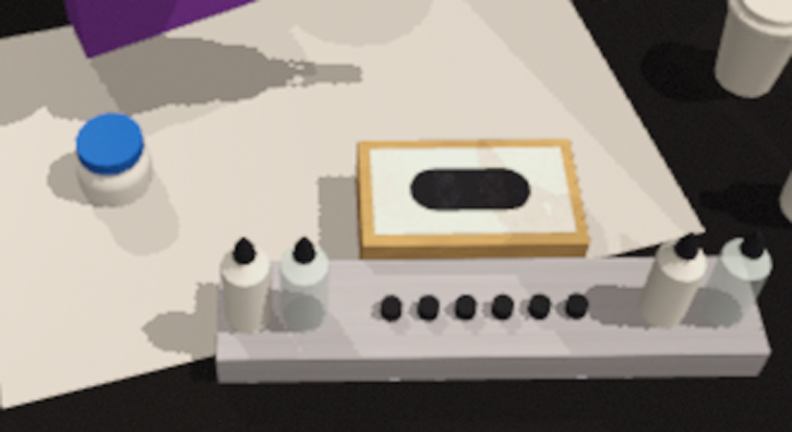

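View pics/side4.png

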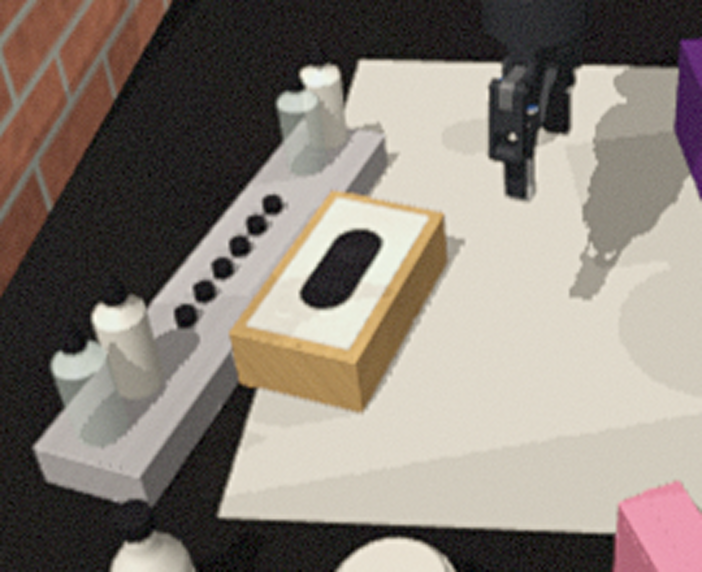

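Both views show the box flat, oval up, flush against the rack front with no gap. Its yaw is −14.6° against about −14.7° for the rack. Both ends are well inside the rack's length, the neighbours are untouched and the arm is clear.

```bash
python3 -c "
from workcell import ctrl
print(ctrl.hand_in())"
```

```text
the job is handed in; nothing more can be done
None
```

I tipped the glove box over so it lies flat with its oval opening up, and pushed it flush and square against the front of the ink rack with neither end past it. The ink bottle, cup and jar were left alone, and I handed the job in at about 15 s; no verdict came back.

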